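# Rack the jade plaques and lock the carrier

## Robot

A 6-joint arm with a two-finger parallel gripper is mounted at the origin on the work surface. World frame = base frame: x ahead of the robot, y to its left, z up, the work surface at z = 0. Lengths are in m, angles in rad, forces in N, time in s.
With the tool pointing down it reaches from about 0.325 to 0.9 m from the base axis. Payload 6.1 kg.
Tool frame: the origin (TCP) lies midway between the tips of the shut fingers; the grasp point (between the pads) lies 19 mm behind it; z points along the fingers, y is the line along which they close (so a half turn about z gives the same grasp; the last joint's range is limited). The gripper opens to 85 mm and grips with 20 to 120 N. Pads are 22 mm wide; open, the fingers measure 114 mm over their backs; the gripper's body (76 mm by 85 mm) begins 54 mm behind the grasp point. The pads swing forward as they close: fully open they stand 13 mm farther back than shut.
Start: joints at [-1.397, 0.22, 1.526, -0, 1.395, -0.126], TCP at [0.185, -0.597, 0.231] pointing down, gripper open.
Joint ranges: [-2.98, 2.98], [-0.91, 2.08], [0.09, 2.57], [-1.24, 4.39], [0.2, 2.65], [-2.68, 2.68]. Speed limits (rad/s): [2.57, 2.57, 3.01, 3.14, 3.14, 3.14].

## Interface

Orientations are given as [roll, pitch, yaw] about the fixed x, y, z axes, in that order (R = Rz(yaw) Ry(pitch) Rx(roll)).
In Python, from plant import movep, move_l, set_joints, gripper_to, hold, inverse_kinematics, observe, get_image, get_calibration, Unreachable, job_done gives the robot as it stands. Calls block until the motion is done:
- movep(position, orientation): joint-space move of the TCP to a pose.
- move_l(position, feed=0.15, rotation=None, max_force=None): straight line of the TCP; rotation=None keeps the orientation; feed is the mean speed in m/s. With max_force (N) it stops when the force on the tool has changed by that much, and returns True; else False.
- set_joints(angles): joint-space move.
- gripper_to(opening, f_grip=None): finger opening in m; f_grip is the grip in N (None keeps the last); returns when the fingers have stopped.
- hold(seconds).
- inverse_kinematics(position, orientation): joint angles nearest the present ones, or None.
- observe(): the state.
- get_image(name): name is "scene" or "side" or "wrist"; returns (picture, depth): 420x560x3 uint8, red, green, blue; 420x560 float32, m along the optical axis (not along the pixel's ray), 0 where there is no reading.
- get_calibration(name): a dict with "intrinsics" (3x3 intrinsics, pixels), "world_from_camera" (4x4, takes a point from camera to world coordinates). Camera axes: x right, y down, z forward; pixel columns grow to the right and rows downward; lengths in m; the calibration is good to about 2 mm. The wrist camera is an equidistant fisheye: a pixel r from the principal point sees the ray r / f radians off the axis. A picture is of the moment at which its call begins: read the wrist's pose just before it. get_calibration takes no time and is no camera call; for the wrist camera it gives the pose at the moment of the call.
A pose or a line that the arm cannot do raises Unreachable and nothing moves.
- job_done(): hands the job in; it is judged then, once.
The state is a dict: "time_s": time; "q": joint angles; "joint_velocities": joint speeds; "joint_torque": joint torques, N m; "eef_pos": TCP position; "tcp_rot": TCP orientation; "ft_force": force on the tool from outside, world axes, zero at the start; "torque": the same for the moment, N m; "opening": finger opening in m; "grasp_force": force on a finger pad.
Only numpy, scipy, OpenCV 4.12 (cv2) and the standard library are available. Lean on these libraries where they do the work, as an engineer would, in place of code of your own. Each camera call takes 0.05 s, during which the arm holds its last target. There are 200 camera calls.

## Task

Stand every jade plaque that lies on the bench upright on a short end in the blue slotted carrier, one to a slot and fully home. Then take the mallet and knock both red locking pins at the ends of the carrier fully down with its head (not with the gripper), without hitting the jade, and stand the mallet back on its head on the green pad. Leave the jar, the bangle and the caliper alone.

Things in the scene. Friction and masses are not known exactly. Their poses are not given: they have to be found in the camera images.
- carrier: Fixed blue slotted carrier, 346 mm long (y), 72 wide; origin: centre of its underside on the bench, z up. Seven ribs, 40 mm across (x), 19 thick, leave six slots 17 mm wide, 36 apart. Slot walls rise to 40 mm, steep roof-shaped rib tops to 59 mm above the bench. Side rails 60 apart inside, flared 40 to 54 mm up, close the slots' x ends. At y = -148 and 148 mm a 30 mm high block with a red pin.
- slot0 (a point): Centre of the floor of slot 0 of the carrier (carrier y = -90 mm, 12 mm above the bench); its y axis is the thickness direction of a plaque standing there.
- slot1 (a point): Centre of the floor of slot 1 of the carrier (carrier y = -54 mm, 12 mm above the bench); its y axis is the thickness direction of a plaque standing there.
- slot2 (a point): Centre of the floor of slot 2 of the carrier (carrier y = -18 mm, 12 mm above the bench); its y axis is the thickness direction of a plaque standing there.
- slot3 (a point): Centre of the floor of slot 3 of the carrier (carrier y = 18 mm, 12 mm above the bench); its y axis is the thickness direction of a plaque standing there.
- slot4 (a point): Centre of the floor of slot 4 of the carrier (carrier y = 54 mm, 12 mm above the bench); its y axis is the thickness direction of a plaque standing there.
- slot5 (a point): Centre of the floor of slot 5 of the carrier (carrier y = 90 mm, 12 mm above the bench); its y axis is the thickness direction of a plaque standing there.
- plaque0: Loose light green jade plaque with a round motif on both faces, 90 (its x) x 56 (its y) x 14 mm (its z), about 0.2 kg; origin at its centre. Starts flat on the bench. May be absent (None). Fully home in a slot its centre is 57 mm above the bench.
- plaque1: Loose pale grey-green jade plaque with a round motif on both faces, 90 (its x) x 56 (its y) x 14 mm (its z), about 0.2 kg; origin at its centre. Starts flat on the bench. May be absent (None). Fully home in a slot its centre is 57 mm above the bench.
- plaque2: Loose deep green jade plaque with a round motif on both faces, 90 (its x) x 56 (its y) x 14 mm (its z), about 0.2 kg; origin at its centre. Starts flat on the bench. May be absent (None). Fully home in a slot its centre is 57 mm above the bench.
- plaque3: Loose yellow-green jade plaque with a round motif on both faces, 90 (its x) x 56 (its y) x 14 mm (its z), about 0.2 kg; origin at its centre. Starts flat on the bench. May be absent (None). Fully home in a slot its centre is 57 mm above the bench.
- plaque4: Loose off-white jade plaque with a round motif on both faces, 90 (its x) x 56 (its y) x 14 mm (its z), about 0.2 kg; origin at its centre. Starts flat on the bench. May be absent (None). Fully home in a slot its centre is 57 mm above the bench.
- plaque5: Loose dull olive jade plaque with a round motif on both faces, 90 (its x) x 56 (its y) x 14 mm (its z), about 0.2 kg; origin at its centre. Starts flat on the bench. May be absent (None). Fully home in a slot its centre is 57 mm above the bench.
- pin_left_top (a point): Centre of the top of the red head (26 mm diameter) of the locking pin at the carrier's +y end; 52 mm above the bench when fully up, 34 mm when fully home.
- pin_right_top (a point): The same for the pin at the carrier's -y end.
- pin_left (a joint): How far the left (+y end) pin is driven down: 0 fully up, 0.018 m fully home (starts 0 to 4 mm). Needs 8 to 11 N; friction keeps it where it is left.
- pin_right (a joint): The same for the right (-y end) pin.
- mallet: Loose mallet, 0.32 kg, standing on its white head (upright cylinder, 50 mm diameter, 70 mm tall, steel band), its wooden handle level in the air. Origin: centre of the head's lower face (which strikes); z up, x along the handle. Handle 22 x 22 mm, axis 40 mm above the lower face, reaching to x = 150 mm. Centre of mass about x = 13 mm.
- mallet_grip (a point): Point on the handle's axis 65 mm from the head's axis, a good place to take it.
- pad: Fixed green rubber pad, 150 x 150 x 3 mm, where the mallet lives. Origin: centre of its underside.
- wax_jar: Bystander: jar of wax, 60 mm diameter, 60 mm tall; origin at its base. Leave alone.
- bangle: Bystander: green jade bangle lying flat, 76 mm diameter, 12 mm tall; origin at its base. Leave alone.
- caliper: Bystander: steel caliper lying along its y, 170 mm long, 8 mm tall. Leave alone.
Not all that is in view belongs to the job. What is shaped like the plaque3 but pink or purple is not meant. What is shaped like the plaque5 but brown is not meant.

How it is judged:
On the way, in this order (a step that is already met when the one before it is completed fails the run):
1. every plaque present stands on a short end, fully home in a slot of the carrier (angle between the x axis of each of plaque0, plaque1, plaque2, plaque3, plaque4, plaque5 and the z axis of carrier, either way round below 0.25 rad and z of plaque0 in the frame of carrier between 0.052 and 0.063 m and x of plaque0 in the frame of carrier between -0.02 and 0.02 m and y of plaque0 in the frame of carrier between -0.1 and 0.1 m and z of plaque1 in the frame of carrier between 0.052 and 0.063 m and x of plaque1 in the frame of carrier between -0.02 and 0.02 m and y of plaque1 in the frame of carrier between -0.1 and 0.1 m and z of plaque2 in the frame of carrier between 0.052 and 0.063 m and x of plaque2 in the frame of carrier between -0.02 and 0.02 m and y of plaque2 in the frame of carrier between -0.1 and 0.1 m and z of plaque3 in the frame of carrier between 0.052 and 0.063 m and x of plaque3 in the frame of carrier between -0.02 and 0.02 m and y of plaque3 in the frame of carrier between -0.1 and 0.1 m and z of plaque4 in the frame of carrier between 0.052 and 0.063 m and x of plaque4 in the frame of carrier between -0.02 and 0.02 m and y of plaque4 in the frame of carrier between -0.1 and 0.1 m and z of plaque5 in the frame of carrier between 0.052 and 0.063 m and x of plaque5 in the frame of carrier between -0.02 and 0.02 m and y of plaque5 in the frame of carrier between -0.1 and 0.1 m), for 0.2 s.
2. both locking pins are driven home (value of joint each of pin_left, pin_right above 0.015 m), for 0.2 s.
At the end, for the whole second after the job is handed in: Each plaque present stands on a short end in a slot (within 0.25 rad of upright, within 20 mm of mid-slot, centre 52 to 63 mm above the bench); both pins are down 15 of 18 mm or more; the mallet stands on its head within 60 mm of the pad's centre; all at rest (all of step 1 and all of step 2 and horizontal distance between mallet and pad below 0.06 m and angle between mallet's own z axis and vertical below 0.12 rad and height (world z) of mallet below 0.01 m and linear speed of each of mallet, plaque0, plaque1, plaque2, plaque3, plaque4, plaque5 below 0.02 m/s); the robot touches nothing.
It fails at once if a pin is pushed by the gripper or arm instead of the mallet (contact force between any of the fingers, the arm and pin_left above 2 N or contact force between any of the fingers, the arm and pin_right above 2 N).
It fails at once if the mallet strikes a jade plaque (contact force between mallet and plaque0 above 3 N or contact force between mallet and plaque1 above 3 N or contact force between mallet and plaque2 above 3 N or contact force between mallet and plaque3 above 3 N or contact force between mallet and plaque4 above 3 N or contact force between mallet and plaque5 above 3 N).
It fails at once if a bystander (jar, bangle, caliper) is moved by more than 3 cm (distance of any of wax_jar, bangle, caliper from where it was at the start of the episode above 0.03 m).
Of plaque0, plaque1, plaque2, plaque3, plaque4, plaque5 only 4 to 6 are there at a start; the rules pass over those that are not, and their reading is None.
At some moment in a run one of plaque0, plaque1, plaque2, plaque3, plaque4, plaque5 may be knocked a few centimetres aside while the robot is not near it.
It also fails if it takes over 210 s, if anything falls off the work surface, if the arm or the gripper's body presses on something with over 40 N, if the wrist force passes 120 N, or if a joint passes its speed limit or range.

## Working session

There is one attempt and no reset: what is moved stays moved. The work goes in short steps, each a Python script; the robot and the scene stay as the last script left them, time stands still between calls to the robot, and variables do not carry over. Pictures are saved under pics/ and viewed, at most 14 in all, crops included, and the job is handed in when it is done.

```bash
ls; mkdir -p pics
python3 - <<'E'
from plant import *
import cv2, numpy as np
for n in ("scene","side","wrist"):
    im,d=get_image(n); c=get_calibration(n)
    cv2.imwrite(f"pics/{n}0.png",im[...,::-1]); np.savez(f"pics/{n}0.npz",im=im,d=d,K=c["intrinsics"],T=c["world_from_camera"])
    print(n,np.round(c["intrinsics"],1).tolist(),np.round(c["world_from_camera"],3).tolist())
print(observe()["time_s"])
E
```

```text
pics
scene [[466.6, 0.0, 288.6], [0.0, 466.6, 213.9], [0.0, 0.0, 1.0]] [[0.86, 0.333, -0.386, 0.996], [0.51, -0.564, 0.65, -0.738], [-0.001, -0.755, -0.655, 0.798], [0.0, 0.0, 0.0, 1.0]]
side [[386.8, 0.0, 282.5], [0.0, 386.8, 202.5], [0.0, 0.0, 1.0]] [[-0.98, -0.11, 0.168, 0.42], [-0.2, 0.625, -0.754, 0.611], [-0.022, -0.773, -0.635, 0.578], [0.0, 0.0, 0.0, 1.0]]
wrist [[325.2, 0.0, 281.3], [0.0, 325.2, 212.9], [0.0, 0.0, 1.0]] [[0.296, -0.902, -0.315, 0.265], [-0.955, -0.28, -0.096, -0.572], [-0.001, 0.329, -0.944, 0.372], [0.0, 0.0, 0.0, 1.0]]
0.15
```

View pics/scene0.png

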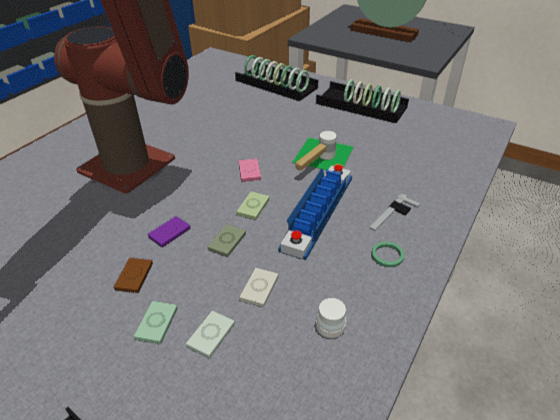

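View pics/side0.png

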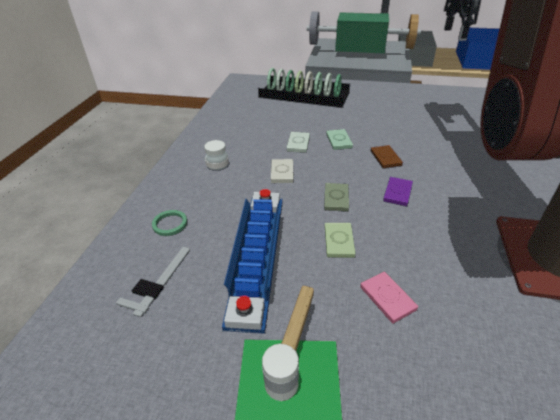

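Five plaques fit: light green (155,322), grey-green (211,333), off-white (259,287), olive (227,239) and yellow-green (253,205). No deep green plaque is visible. Pink (250,170), purple (169,231) and brown (133,275) are decoys. Next I measure positions.

```bash
cat > vis.py <<'E'
import numpy as np, cv2
def load(n,k): 
    f=np.load(f"pics/{n}{k}.npz"); return f["im"],f["d"],f["K"],f["T"]
def rays(px,K,T):
    px=np.atleast_2d(px).astype(float); d=np.c_[(px-K[:2,2])/[K[0,0],K[1,1]],np.ones(len(px))]
    return T[:3,3],d@T[:3,:3].T
def plane(px,z,K,T):
    o,d=rays(px,K,T); return (o+d*((z-o[2])/d[:,2])[:,None])[:,:2]
def cloud(d,K,T):
    v,u=np.mgrid[:d.shape[0],:d.shape[1]]
    p=np.stack([(u-K[0,2])/K[0,0]*d,(v-K[1,2])/K[1,1]*d,d],-1)@T[:3,:3].T+T[:3,3]; p[d==0]=np.nan; return p
def two(pa,A,pb,B):
    "nearest point of two rays, and gap"
    o1,d1=rays(pa,*A);o2,d2=rays(pb,*B);M=np.c_[d1[0],-d2[0]];s=np.linalg.lstsq(M,o2-o1,rcond=None)[0]
    a=o1+s[0]*d1[0];b=o2+s[1]*d2[0];return (a+b)/2,np.linalg.norm(a-b)
def blob(im,seed,tol):
    "contour of the colour blob grown from a seed pixel (Lab flood)"
    lab=cv2.cvtColor(im,cv2.COLOR_RGB2LAB); m=np.zeros((im.shape[0]+2,im.shape[1]+2),np.uint8)
    cv2.floodFill(lab.copy(),m,seed,0,tol,tol,cv2.FLOODFILL_FIXED_RANGE|cv2.FLOODFILL_MASK_ONLY|(255<<8)|8)
    m=cv2.morphologyEx(m[1:-1,1:-1],cv2.MORPH_CLOSE,np.ones((9,9),np.uint8))
    m=cv2.morphologyEx(m,cv2.MORPH_OPEN,np.ones((3,3),np.uint8))
    c=max(cv2.findContours(m,cv2.RETR_EXTERNAL,cv2.CHAIN_APPROX_NONE)[0],key=cv2.contourArea)
    return c[:,0,:],m
def rect(xy):
    (cx,cy),(w,h),a=cv2.minAreaRect((xy*1000).astype(np.float32))
    if w<h: w,h,a=h,w,a+90
    return np.array([cx,cy])/1000,w,h,(a+90)%180-90
E
cat > m1.py <<'E'
from vis import *
S=load("scene",0);D=load("side",0)
seeds={"light":((142,328),(346,145)),"grey":((200,345),(292,148)),"white":((250,292),(276,178)),"olive":((216,247),(330,204)),"yellow":((243,212),(331,252))}
for n,(a,b) in seeds.items():
    cs=[]
    for V,s,nm in((S,a,"sc"),(D,b,"si")):
        im,d,K,T=V;c,m=blob(im,s,(28,)*3)
        p=cloud(d,K,T); q=p[cv2.erode(m,np.ones((3,3)))>0]; z=np.nanmedian(q[:,2]); m2=cv2.moments(m,True)
        r=rect(plane(c,.014,K,T)); cs.append((m2["m10"]/m2["m00"],m2["m01"]/m2["m00"]))
        print(n,nm,"z %.4f"%z,np.round(r[0],4),np.round(r[1:],1),"med",np.round(np.nanmedian(q,0)[:2],4))
    print("   tri",np.round(two(cs[0],S[2:],cs[1],D[2:])[0],4))
for V in(S,D):
    im,d,K,T=V;h=cv2.cvtColor(im,cv2.COLOR_RGB2HSV)
    m=(((h[...,0]<6)|(h[...,0]>174))&(h[...,1]>200)&(h[...,2]>120)).astype(np.uint8)
    _,l,st,ce=cv2.connectedComponentsWithStats(m)
    p=cloud(d,K,T)
    for i in range(1,len(st)):
        if st[i,4]>25: print("red",ce[i].round(1),st[i,4],np.nanmax(p[l==i],0).round(4),np.nanmedian(p[l==i],0).round(4))
    m=((h[...,0]>105)&(h[...,0]<128)&(h[...,1]>150)&(h[...,2]>50)).astype(np.uint8)
    p=cloud(d,K,T); q=p[(m>0)]; q=q[(q[:,2]>.005)&(q[:,2]<.07)&(q[:,0]>.2)]; 
    q=q[np.isfinite(q).all(1)]; q=q[np.linalg.norm(q[:,:2]-np.median(q[:,:2],0),axis=1)<.2]
    print("blue",len(q),rect(q[:,:2]),np.percentile(q[:,2],[2,50,98]))
    m=((h[...,0]>50)&(h[...,0]<70)&(h[...,1]>200)).astype(np.uint8); q=p[m>0];q=q[np.isfinite(q).all(1)]
    q=q[np.linalg.norm(q[:,:2]-np.median(q[:,:2],0),axis=1)<.13]
    print("pad",len(q),rect(q[:,:2]),np.median(q[:,2]))
    b=p[(np.abs(p[...,2])<.004)&(np.abs(p[...,1])<.6)&(p[...,0]>.2)];print("bench z",np.median(b[:,2]))
E
python3 m1.py
```

```text
light sc z 0.0152 [ 0.4687 -0.3806] [ 89.8  55.3 -70.4] med [ 0.4705 -0.3834]
light si z 0.0001 [ 0.6128 -0.8493] [2673.9 1289.8   85.3] med [0.6574 0.0388]
   tri [ 0.5427 -0.2277 -0.1438]
grey sc z 0.0153 [ 0.5824 -0.3463] [ 88.4  54.8 -87.1] med [ 0.5838 -0.3491]
grey si z -0.0001 [ 1.3649 -0.7414] [2835.5 2512.6    5.6] med [ 0.7214 -0.0528]
   tri [ 0.6188 -0.2212 -0.1378]
white sc z 0.0153 [ 0.5991 -0.196 ] [ 89.6  54.8 -79.1] med [ 0.6003 -0.1998]
white si z 0.0144 [ 0.5995 -0.1963] [ 87.   55.  -79.6] med [ 0.5981 -0.1927]
   tri [ 0.5989 -0.1967  0.0125]
olive sc z 0.0007 [0.3717 0.7873] [2894.1 1412.1  -83. ] med [0.681  0.1437]
olive si z 0.0001 [ 0.6128 -0.8493] [2673.9 1289.8   85.3] med [0.6577 0.0376]
   tri [ 0.6442  0.0216 -0.0455]
yellow sc z 0.0156 [0.4308 0.0296] [ 90.5  55.3 -79.8] med [0.4326 0.0257]
yellow si z 0.0145 [0.4313 0.029 ] [ 90.9  55.2 -79.8] med [0.431  0.0325]
   tri [0.4306 0.0298 0.0123]
red [338.  167.2] 33 [0.5836 0.2535 0.0536] [0.5734 0.2418 0.0508]
red [295.9 234.6] 61 [ 0.6185 -0.0378  0.0536] [ 0.6093 -0.051   0.0501]
blue 1905 (array([0.59011993, 0.09588213]), 343.14337158203125, 76.69124603271484, -83.30046558380127) [0.00993815 0.04502265 0.06085876]
pad 137 (array([0.47869452, 0.34222507]), 143.7218780517578, 143.51394653320312, 10.529162406921387) 0.005069919755567698
bench z 0.0011887765362398328
red [264.5 192.7] 38 [ 0.6151 -0.0368  0.0518] [ 0.6064 -0.0445  0.0486]
red [243.1 302.9] 107 [0.5803 0.2585 0.0518] [0.5717 0.248  0.0498]
blue 3795 (array([0.58710339, 0.1065585 ]), 332.4462890625, 76.7105712890625, -83.32031106948853) [0.0111913  0.04458203 0.05932153]
pad 1 (array([0.22266058, 0.0096523 ]), 0.0, 0.0, 0.0) 0.313779201632127
bench z 0.0005344738336978128
```

Run:
```python
from vis import *
im=load("scene",0)[0]; a=cv2.resize(im[180:360,90:290],None,fx=3,fy=3,interpolation=cv2.INTER_CUBIC); cv2.imwrite("pics/crop1.png",a[...,::-1])
```

```text
(no output)
```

View pics/crop1.png

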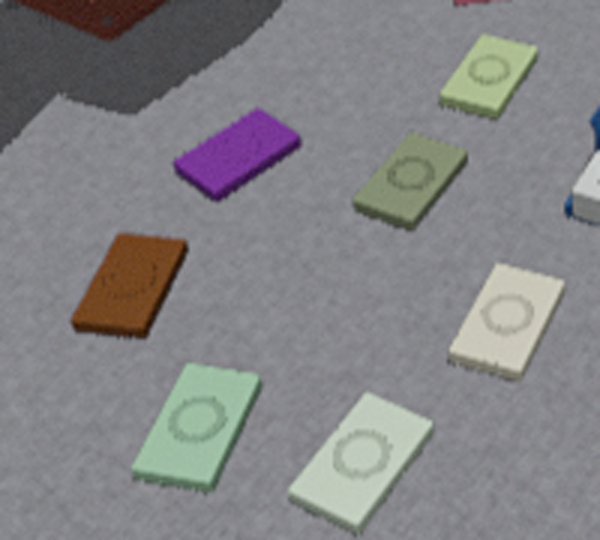

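The crop shows five plaques with ring motifs: light green, grey-green, off-white, olive and yellow-green. Purple and brown are the decoys here. Now a wrist look at the carrier pins, mallet and pad from two positions.

```bash
cat >> vis.py <<'E'
def wrays(px,K,T):
    px=np.atleast_2d(px).astype(float); n=cv2.fisheye.undistortPoints(px[:,None],K,np.zeros(4))[:,0]
    return T[:3,3],np.c_[n,np.ones(len(n))]@T[:3,:3].T
def wplane(px,z,K,T):
    o,d=wrays(px,K,T); return (o+d*((z-o[2])/d[:,2])[:,None])[:,:2]
def meet(rs):
    "least-squares point of several rays (o,d)"
    A=0;b=0
    for o,d in rs:
        d=d/np.linalg.norm(d);P=np.eye(3)-np.outer(d,d);A=A+P;b=b+P@o
    x=np.linalg.solve(A,b);return x,[np.linalg.norm(np.cross(x-o,d/np.linalg.norm(d))) for o,d in rs]
def snap(n,k):
    from plant import get_image,get_calibration
    c=get_calibration(n);im,d=get_image(n);cv2.imwrite(f"pics/{n}{k}.png",im[...,::-1])
    np.savez(f"pics/{n}{k}.npz",im=im,d=d,K=c["intrinsics"],T=c["world_from_camera"]);return im,d,c["intrinsics"],c["world_from_camera"]
E
python3 - <<'E'
from plant import *
from vis import *
from scipy.spatial.transform import Rotation as R
o=observe(); Rt=R.from_euler("xyz",o["tcp_rot"]); T=get_calibration("wrist")["world_from_camera"]
print("cam in tool",(Rt.inv().apply(T[:3,3]-o["eef_pos"])).round(3), "axis",Rt.inv().apply(T[:3,2]).round(3), np.round(o["tcp_rot"],3))
for k,(x,y) in (("A",(.50,.0)),("B",(.46,.2))):
    for yaw in (0,np.pi/2,-np.pi/2,np.pi):
        q=inverse_kinematics([x,y,.30],[np.pi,0,yaw]); print(k,yaw,None if q is None else np.round(q,2))
movep([.45,.02,.30],[np.pi,0,0]); snap("wrist","A")
movep([.42,.18,.30],[np.pi,0,0]); snap("wrist","B"); print(observe()["time_s"])
im=np.hstack([cv2.imread(f"pics/wrist{k}.png") for k in "AB"]);cv2.imwrite("pics/AB.png",cv2.resize(im,(800,300)))
E
```

```text
cam in tool [ 0.084  0.    -0.141] axis [-0.329  0.     0.944] [-3.14 -0.    0.3 ]
A 0 [-0.16 -0.12  1.75 -0.    1.51  1.41]
A 1.5707963267948966 [-0.16 -0.12  1.75  0.    1.51 -0.16]
A -1.5707963267948966 None
A 3.141592653589793 [-0.16 -0.12  1.75  0.    1.51 -1.73]
B 0 [ 0.25 -0.12  1.75 -0.    1.51  1.82]
B 1.5707963267948966 [ 0.25 -0.12  1.75 -0.    1.51  0.25]
B -1.5707963267948966 None
B 3.141592653589793 [ 0.25 -0.12  1.75  0.    1.51 -1.32]
3.3417
```

View pics/AB.png

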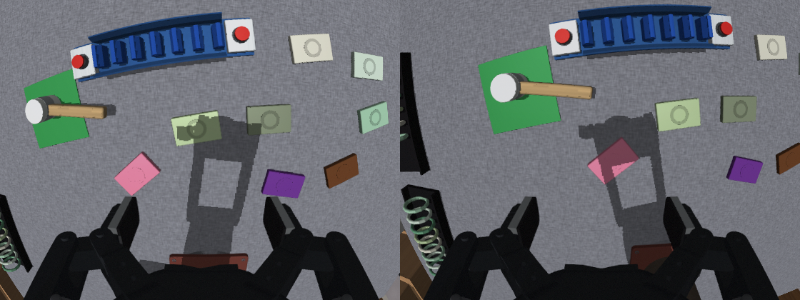

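Both wrist views show red pins at each carrier end, the mallet standing on its head on the green pad with the tan handle pointing toward the carrier's midline, and the plaques. Now numbers.

```bash
cat > m2.py <<'E'
from vis import *
V={k:load(*k) for k in (("scene",0),("side",0),("wrist","A"),("wrist","B"))}
pr=lambda k,c,K,T:(wrays if k[0]=="wrist" else rays)(c,K,T)
pl=lambda k,c,z,K,T:(wplane if k[0]=="wrist" else plane)(c,z,K,T)
pins={"L":[], "R":[]};H=[];M=[]
for k,(im,d,K,T) in V.items():
    h=cv2.cvtColor(im,cv2.COLOR_RGB2HSV)
    m=(((h[...,0]<6)|(h[...,0]>174))&(h[...,1]>180)&(h[...,2]>150)).astype(np.uint8)
    _,l,st,ce=cv2.connectedComponentsWithStats(m)
    for i in range(1,len(st)):
        if st[i,4]<25: continue
        P=pl(k,ce[i],.05,K,T)[0]
        if P[0]<.5 or P[0]>.7: continue
        o,dd=pr(k,ce[i],K,T); s="L" if P[1]>.1 else "R"; pins[s].append((o,dd[0])); print(k,s,ce[i].round(1),st[i,4],P.round(4))
    m=((h[...,0]>8)&(h[...,0]<25)&(h[...,1]>90)&(h[...,2]>70)).astype(np.uint8)
    m=cv2.morphologyEx(m,cv2.MORPH_OPEN,np.ones((3,3)))
    c=[x[:,0] for x in cv2.findContours(m,0,1)[0] if cv2.contourArea(x)>60]
    for x in c:
        P=pl(k,x,.054,K,T); r=rect(P)
        if np.linalg.norm(r[0]-[.52,.3])<.15 : print(" handle",k,r[0].round(4),np.round(r[1:],1)); H.append((pr(k,x.mean(0),K,T)[0],pr(k,x.mean(0),K,T)[1][0]))
    m=((h[...,1]<45)&(h[...,2]>190)).astype(np.uint8)
    for x in cv2.findContours(m,0,1)[0]:
        if cv2.contourArea(x)<80: continue
        P=pl(k,x[:,0],.073,K,T); c,r=cv2.minEnclosingCircle((P*1000).astype(np.float32))
        if np.linalg.norm(np.array(c)/1000-[.48,.34])<.1: print(" head",k,np.round(c,1),round(r,1)); o,dd=pr(k,x[:,0].mean(0),K,T);M.append((o,dd[0]))
    m=((h[...,0]>50)&(h[...,0]<75)&(h[...,1]>180)&(h[...,2]>60)).astype(np.uint8)
    m=cv2.morphologyEx(m,cv2.MORPH_OPEN,np.ones((3,3)))
    for x in cv2.findContours(m,0,1)[0]:
        if cv2.contourArea(x)>800: print(" pad",k,[np.round(v,3) for v in rect(pl(k,x[:,0],.003,K,T))])
for s in pins: print(s,[np.round(v,4) for v in meet(pins[s])], "wrist only",meet(pins[s][2:])[0].round(4))
print("H",meet(H),"M",meet(M))
E
python3 m2.py
```

```text
('scene', 0) L [338.2 167.1] 32 [0.5736 0.2435]
('scene', 0) R [296.  234.6] 61 [ 0.6083 -0.0506]
 handle ('scene', 0) [0.4849 0.2482] [143.6  32.3  84. ]
 head ('scene', 0) [487.8 345.5] 23.8
('side', 0) R [264.8 192.6] 45 [ 0.605  -0.0447]
('side', 0) L [243.1 302.5] 131 [0.5712 0.2471]
 handle ('side', 0) [0.4751 0.2582] [104.4  20.1  87.5]
 head ('side', 0) [488.7 345. ] 24.1
('wrist', 'A') R [338.5  46.5] 299 [ 0.6059 -0.0487]
('wrist', 'A') L [108.1  85.8] 216 [0.5715 0.2424]
 handle ('wrist', 'A') [0.4809 0.2545] [125.1  22.8  84. ]
 head ('wrist', 'A') [488.8 342.1] 24.0
('wrist', 'B') R [456.9  39. ] 203 [ 0.6061 -0.0478]
('wrist', 'B') L [226.8  49.9] 301 [0.5713 0.2435]
 handle ('wrist', 'B') [0.4798 0.2559] [123.8  21.5  83.9]
 head ('wrist', 'B') [488.8 342.7] 24.2
L [array([0.5721, 0.2447, 0.0475]), array([0.0014, 0.0005, 0.0008, 0.0008])] wrist only [0.5718 0.244  0.0473]
R [array([ 0.6066, -0.0488,  0.0474]), array([0.0007, 0.0007, 0.0004, 0.0005])] wrist only [ 0.6065 -0.049   0.0479]
H (array([0.47821339, 0.25503912, 0.04749374]), [np.float64(0.001964864958431349), np.float64(0.003964756704637186), np.float64(0.0013816463220313899), np.float64(0.0015205003173843108)]) M (array([0.48858258, 0.34400165, 0.07146627]), [np.float64(0.0018491442573902053), np.float64(0.0009794312126932402), np.float64(0.0010809204703085425), np.float64(0.0010933375657249363)])
```

```bash
cat > ctl.py <<'E'
from plant import *
from vis import *
from scipy.spatial.transform import Rotation as R
L=np.array([.572,.2445]);Rr=np.array([.6065,-.049]);C=(L+Rr)/2;cy=(L-Rr)/np.linalg.norm(L-Rr)
Z=np.array([0,0,1.]);h3=lambda v:np.r_[v,0]
def slot(i): return np.r_[C+cy*(-.09+.036*i),.012]
def frame(back,up,flip):
    """tool rotation: back=-z, x towards `up` (camera side) unless flip"""
    z=-back;x=up*(1-2*flip);return R.from_matrix(np.c_[x,np.cross(z,x),z])
def pose(center,e,zp,a,flip,c=.037,low=-.003,sw=.0054):
    "TCP pose gripping a plaque whose x end is e and top normal zp"
    b=np.cos(a)*zp+np.sin(a)*e;t=np.cos(a)*e-np.sin(a)*zp
    return center+c*e+low*zp-sw*b-.011*t, frame(b,t,flip).as_euler("xyz")
E
cat > m3.py <<'E'
from ctl import *
S=load("scene",0);D=load("side",0)
for nm,V,s in(("sc",S,(216,247)),("si",D,(330,204))):
  for t in (8,12,16):
    c,m=blob(V[0],s,(t,)*3); r=rect(plane(c,.014,*V[2:]));print(nm,t,r[0].round(4),np.round(r[1:],1))
pl={"light":(.4687,-.3806,-70.4),"grey":(.5824,-.3463,-87.1),"white":(.5993,-.196,-79.3),"yellow":(.431,.029,-79.8)}
for deg in (30,37,45):
  a=np.radians(deg)
  for flip in (0,1):
    for sg in (1,-1):
        n=h3(cy)*sg; ok=[]
        for i in range(6):
            ok.append(all(inverse_kinematics(*pose(slot(i)+[0,0,dz],Z,n,a,flip)) is not None for dz in(.045,.15)))
        print("place",deg,flip,sg,ok)
        res={}
        for k,(x,y,w) in pl.items():
            e=sg*h3([np.cos(np.radians(w)),np.sin(np.radians(w))])
            res[k]=all(inverse_kinematics(*pose(np.array([x,y,.007+dz]),e,Z,a,flip)) is not None for dz in(0,.1))
        print("   pick e sign",sg,res)
E
python3 m3.py
```

```text
sc 8 [ 0.4503 -0.1123] [ 87.8  54.  -84.4]
sc 12 [ 0.4499 -0.1119] [ 89.   54.6 -84.4]
sc 16 [ 0.4469 -0.1293] [129.   67.1  88.9]
si 8 [ 0.4502 -0.1125] [ 88.9  53.1 -83.3]
si 12 [ 0.4505 -0.1142] [ 92.6  57.5 -83.3]
si 16 [ 0.6493 -0.1696] [1.3043e+03 1.2816e+03 2.0000e-01]
place 30 0 1 [True, True, True, True, True, True]
   pick e sign 1 {'light': True, 'grey': True, 'white': True, 'yellow': True}
place 30 0 -1 [True, True, True, True, True, True]
   pick e sign -1 {'light': True, 'grey': True, 'white': True, 'yellow': True}
place 30 1 1 [True, True, True, True, True, True]
   pick e sign 1 {'light': True, 'grey': True, 'white': True, 'yellow': True}
place 30 1 -1 [True, True, True, True, True, True]
   pick e sign -1 {'light': False, 'grey': False, 'white': False, 'yellow': False}
place 37 0 1 [True, True, True, True, True, True]
   pick e sign 1 {'light': True, 'grey': True, 'white': True, 'yellow': True}
place 37 0 -1 [True, True, True, True, True, True]
   pick e sign -1 {'light': True, 'grey': True, 'white': True, 'yellow': True}
place 37 1 1 [True, True, True, True, True, True]
   pick e sign 1 {'light': True, 'grey': True, 'white': True, 'yellow': True}
place 37 1 -1 [True, True, True, True, True, True]
   pick e sign -1 {'light': False, 'grey': False, 'white': False, 'yellow': True}
place 45 0 1 [False, False, True, True, True, True]
   pick e sign 1 {'light': True, 'grey': True, 'white': True, 'yellow': True}
place 45 0 -1 [True, True, True, True, True, True]
   pick e sign -1 {'light': False, 'grey': True, 'white': True, 'yellow': True}
place 45 1 1 [True, True, True, True, True, True]
   pick e sign 1 {'light': True, 'grey': True, 'white': True, 'yellow': True}
place 45 1 -1 [True, True, True, True, True, True]
   pick e sign -1 {'light': False, 'grey': False, 'white': False, 'yellow': True}
```

```bash
cat >> ctl.py <<'E'
seeds={"light":((142,328),14),"grey":((200,345),14),"white":((250,292),14),"olive":((216,247),9),"yellow":((243,212),16)}
def find(name,V,V0=None):
    s,tol=seeds[name];V0=V0 or load("scene",0)
    lab=lambda im:cv2.cvtColor(im.astype(np.float32)/255,cv2.COLOR_RGB2LAB)
    ref=np.median(lab(V0[0])[s[1]-2:s[1]+3,s[0]-2:s[0]+3].reshape(-1,3),0);best=None
    for t in (tol,tol*1.3,tol*.7):
        m=(np.linalg.norm((lab(V[0])-ref)*[.6,1,1],axis=2)<t).astype(np.uint8)
        m=cv2.morphologyEx(cv2.morphologyEx(m,cv2.MORPH_OPEN,np.ones((3,3))),cv2.MORPH_CLOSE,np.ones((9,9)))
        for x in cv2.findContours(m,0,1)[0]:
            if cv2.contourArea(x)<150: continue
            r=rect(plane(x[:,0],.014,*V[2:]));err=abs(r[1]-90)+abs(r[2]-56)
            if err<14 and (best is None or err<best[0]): best=(err,)+r
    return best
A=np.radians(37)
def pick(name,p,w):
    e=h3([np.cos(np.radians(w)),np.sin(np.radians(w))]); e=-e if e[1]>0 else e
    P=np.r_[p,.007];pos,rot=pose(P,e,Z,A,0);b=np.cos(A)*Z+np.sin(A)*e
    gripper_to(.078,60);movep(pos+b*.12,rot);hit=move_l(pos,.12,max_force=12)
    gripper_to(.04,60);o=observe();print(name,"hit",hit,"open %.4f f %.0f"%(o["opening"],o["grasp_force"]),"dz",(o["eef_pos"]-pos).round(4))
    return pos,rot
def place(i,up=.20):
    n=h3(cy);pos,rot=pose(slot(i)+[0,0,.045],Z,n,A,0);b=np.cos(A)*n+np.sin(A)*Z
    movep(pos+[0,0,up],rot);move_l(pos+[0,0,.05],.15)
    hit=move_l(pos-[0,0,.002],.04,max_force=15);o=observe()
    print("slot",i,"hit",hit,"err",(np.array(o["eef_pos"])-pos).round(4),"open %.4f"%o["opening"],"ft",np.round(o["ft_force"],1))
    return pos,b
def free(i,b):
    gripper_to(.066);p=np.array(observe()["eef_pos"]);move_l(p+b*.06,.12);move_l(p+b*.06+[0,0,.12],.25)
E
cat > m4.py <<'E'
from ctl import *
S=load("scene",0);print("jar",plane((331,333),0,*S[2:]))
for n in seeds: print(n,[np.round(find(n,S)[j],4) for j in (1,2,3,4)])
r=find("white",S); pick("white",r[1],r[4]); p=np.array(observe()["eef_pos"]);move_l(p+[0,0,.22],.25)
o=observe();print(o["opening"],o["grasp_force"]);pos,b=place(0)
snap("side",1);print(observe()["time_s"])
E
python3 m4.py
```

```text
jar [[ 0.78715782 -0.21850184]]
light [array([ 0.4507, -0.1127]), np.float64(90.4903), np.float64(55.7781), np.float64(-84.7641)]
grey [array([ 0.5826, -0.3464]), np.float64(90.05), np.float64(55.7842), np.float64(-87.042)]
white [array([ 0.5825, -0.3464]), np.float64(90.05), np.float64(55.6391), np.float64(-87.042)]
olive [array([ 0.4512, -0.1135]), np.float64(90.2457), np.float64(55.754), np.float64(-84.5294)]
yellow [array([ 0.4512, -0.1135]), np.float64(90.2457), np.float64(55.754), np.float64(-84.5294)]
white hit False open 0.0535 f 63 dz [ 0.0005 -0.0014  0.0013]
0.05358540985437059 63.14068078994751Traceback (most recent call last):
  File "m4.py", line 5, in <module>
    o=observe();print(o["opening"],o["grasp_force"]);pos,b=place(0)
                                                           ~~~~~^^^
  File "ctl.py", line 36, in place
    movep(pos+[0,0,up],rot);move_l(pos+[0,0,.05],.15)
    ~~~~~^^^^^^^^^^^^^^^^^^
plant.Unreachable: the arm cannot take that pose within its joint ranges
```

Run:
```python
s=open("ctl.py").read()
s=s.replace("if err<14 and","q=np.zeros(m.shape,np.uint8);cv2.drawContours(q,[x],-1,1,-1);dc=np.linalg.norm(np.median(lab(V[0])[q>0],0)-ref);err+=2*dc\n            if err<22 and dc<7 and")
open("ctl.py","w").write(s)
from ctl import *
S=load("scene",0)
for n in seeds:
    r=find(n,S);print(n,r and [np.round(r[j],4) for j in (0,1,2,3,4)])
for deg in (37,42,47):
  a=np.radians(deg)
  print(deg,[[max([u for u in (.05,.08,.1,.12,.14,.16,.18,.2) if inverse_kinematics(pose(slot(i)+[0,0,.045+u],Z,h3(cy)*s,a,0)[0],pose(slot(i),Z,h3(cy)*s,a,0)[1]) is not None],default=None) for i in range(6)] for s in (1,-1)])
print(observe()["eef_pos"])
```

```text
light [np.float32(1.9302), array([ 0.4694, -0.3811]), np.float64(90.6965), np.float64(55.2005), np.float64(-70.2815)]
grey [np.float32(0.6565), array([ 0.5826, -0.3464]), np.float64(90.05), np.float64(55.7842), np.float64(-87.042)]
white [np.float32(2.7866), array([ 0.599 , -0.1964]), np.float64(91.2386), np.float64(55.2802), np.float64(-79.0552)]
olive [np.float32(1.5859), array([ 0.4512, -0.1135]), np.float64(90.2457), np.float64(55.754), np.float64(-84.5294)]
yellow [np.float32(3.5794), array([0.4318, 0.0286]), np.float64(91.8314), np.float64(55.3899), np.float64(-79.835)]
37 [[0.12, 0.14, 0.16, 0.18, 0.2, 0.2], [0.2, 0.2, 0.2, 0.2, 0.2, 0.2]]
42 [[0.08, 0.1, 0.14, 0.16, 0.18, 0.2], [0.2, 0.2, 0.2, 0.2, 0.2, 0.2]]
47 [[None, 0.05, 0.1, 0.12, 0.14, 0.18], [0.2, 0.2, 0.2, 0.2, 0.2, 0.2]]
[ 0.58365037 -0.3719993   0.22502811]
```

```bash
sed -i 's/def place(i,up=.20):/def place(i):\n    up=min(.115+.02*i,.17)/' ctl.py
python3 - <<'E'
from ctl import *
pos,b=place(0); snap("side",1); snap("wrist","C"); print(observe()["time_s"],observe()["grasp_force"])
im=np.hstack([cv2.imread("pics/side1.png"),cv2.imread("pics/wristC.png")]);cv2.imwrite("pics/v1.png",cv2.resize(im,(800,300)))
E
```

```text
slot 0 hit False err [ 0.0001 -0.0005  0.0006] open 0.0538 ft [-4.5  1.4  9.2]
14.7833 63.87657880783081
```

View pics/v1.png

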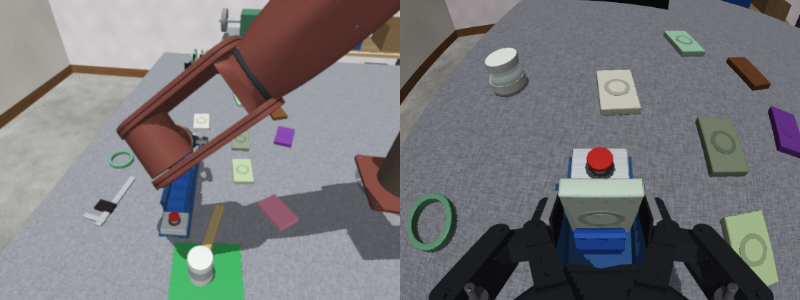

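The grey-green plaque stands in slot 0, upright between the ribs in the wrist view at about (600,205). I release it and carry on with the others.

```bash
cat > one.py <<'E'
import sys
from ctl import *
def cycle(name,i):
    V=snap("scene",f"_{name}{i}");r=find(name,V)
    if r is None: print(name,"not found");sys.exit()
    print(name,r[1].round(4),np.round(r[2:],1));pick(name,r[1],r[4]);o=observe()
    if not .045<o["opening"]<.062: print("bad grasp");sys.exit()
    p=np.array(o["eef_pos"]);
    for u in (.22,.19,.16,.13):
        try: move_l(p+[0,0,u],.3);break
        except Unreachable: pass
    o=observe();print("held %.4f %.0f"%(o["opening"],o["grasp_force"]))
    pos,b=place(i)
    if observe()["eef_pos"][2]>pos[2]+.003: print("high");sys.exit()
    free(i,b);print("t",observe()["time_s"])
E
python3 - <<'E'
from one import *
n=h3(cy);free(0,np.cos(A)*n+np.sin(A)*Z)
cycle("white",1)
V=snap("scene","chk1")
E
```

```text
white [ 0.599  -0.1964] [ 91.3  55.3 -79.1]
white hit False open 0.0537 f 63 dz [ 0.0008 -0.0013  0.0013]
held 0.0537 63
slot 1 hit True err [-0.     -0.0008  0.001 ] open 0.0536 ft [-1.5  1.2  4.5]
t 30.7417
```

Run:
```python
from one import *
cycle("olive",2)
V=snap("scene","chk2");p=cloud(V[1],V[2],V[3])
for i in range(3):
    s=slot(i); m=(np.linalg.norm(p[...,:2]-s[:2],axis=2)<.035)&(abs((p[...,:2]-s[:2])@cy)<.012)&(p[...,2]>.07)&(p[...,2]<.14)
    print(i,m.sum(),np.nanpercentile(p[m][:,2],[50,90,97]).round(4) if m.any() else None)
cycle("yellow",3)
snap("scene","chk3")
```

```text
olive [ 0.4512 -0.1135] [ 90.2  55.7 -84.5]
olive hit False open 0.0540 f 63 dz [ 0.0008 -0.0012  0.001 ]
held 0.0533 63
slot 2 hit True err [-0.0001 -0.0007  0.0011] open 0.0536 ft [-1.3  1.5  3.7]
t 45.1333
0 337 [0.0926 0.1038 0.1053]
1 244 [0.0974 0.1041 0.105 ]
2 235 [0.0971 0.1046 0.1057]
yellow [0.4318 0.0287] [ 92.3  56.1 -80.5]
yellow hit False open 0.0538 f 63 dz [ 0.0009 -0.0009  0.001 ]
held 0.0539 63
slot 3 hit True err [-0.0002 -0.0006  0.0008] open 0.0536 ft [-0.3  0.3  4.1]
t 59.825
```

Run:
```python
from one import *
cycle("light",4)
set_joints([-.9,.22,1.3,0,1.395,0])
V=snap("scene","chk4");W=snap("side","chk4")
for V in(V,W):
  p=cloud(V[1],V[2],V[3])
  for i in range(6):
    s=slot(i); m=(np.linalg.norm(p[...,:2]-s[:2],axis=2)<.035)&(abs((p[...,:2]-s[:2])@cy)<.012)&(p[...,2]>.07)&(p[...,2]<.14)
    q=p[m];q=q[q[:,2]>.098] if m.any() else q
    print(i,m.sum(),q[:,2].max().round(4) if len(q) else None, ((q[:,:2].mean(0)-s[:2])@np.c_[cy,[cy[1],-cy[0]]]).round(4) if len(q) else "")
print(observe()["time_s"],np.round(observe()["eef_pos"],3))
a=cv2.imread("pics/scenechk4.png");b=cv2.imread("pics/sidechk4.png")
cv2.imwrite("pics/v2.png",cv2.resize(np.hstack([a,b]),(800,300)))
```

```text
light [ 0.4359 -0.3564] [ 90.8  55.4 -70.6]
light hit False open 0.0537 f 64 dz [ 0.0007 -0.0013  0.0011]
held 0.0537 63
slot 4 hit False err [-0.0001 -0.0002  0.0007] open 0.0533 ft [-6.9  0.5  9. ]
t 73.9917
0 335 0.1068 [-0.0017  0.0001]
1 239 0.1065 [-0.0028 -0.0001]
2 236 0.1067 [-0.0029 -0.0004]
3 218 0.1067 [-0.0027 -0.0003]
4 207 0.1058 [-0.0021 -0.0003]
5 0 None 
0 316 0.1041 [ 0.0023 -0.0018]
1 347 0.1042 [ 0.0021 -0.0019]
2 392 0.1045 [ 0.0019 -0.0015]
3 442 0.1043 [ 0.002  -0.0016]
4 575 0.1044 [ 0.0023 -0.0014]
5 0 None 
76.7 [ 0.506 -0.51   0.363]
```

View pics/v2.png

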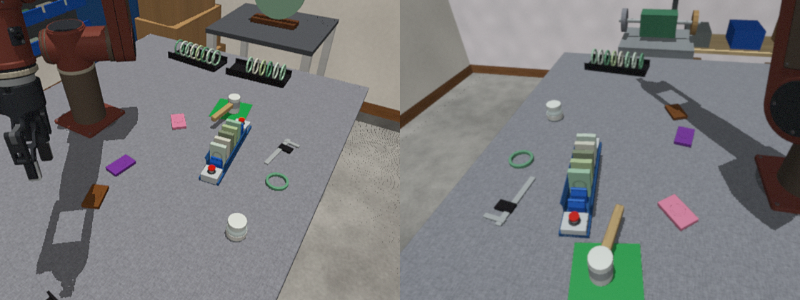

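All five plaques are home, with tops at about 0.104 m. No deep green one is on the bench. Light green had been knocked aside and was re-measured before its pick. Now the mallet.

```bash
cat > mal.py <<'E'
from ctl import *
M=np.array([.4887,.3432]);U=np.radians(-95.9);G=.055;H=.021
def mp(head,face,ang): # tool pose holding the mallet with face centre at head, handle direction ang
    u=np.array([np.cos(ang),np.sin(ang)]);yaw=(ang+np.pi+np.pi)%(2*np.pi)-np.pi
    return np.r_[head+G*u,face+H],[np.pi,0,yaw]
UP=np.arctan2(cy[1],cy[0])+np.pi/2   # carrier -x
E
python3 - <<'E'
from mal import *
out=.003
pts=[mp(M,.003,U),mp(M,.12,U),mp(L+cy*out,.032,UP),mp(L,.16,UP),mp(Rr-cy*out,.032,UP),mp(Rr,.16,UP)]
for p in pts: q=inverse_kinematics(*p);print(np.round(p[0],3),np.round(p[1],2),None if q is None else np.round(q,2))
gripper_to(.045,115);pos,rot=mp(M,.003,U)
movep(pos+[0,0,.15],rot);print("hit",move_l(pos,.12,max_force=10));gripper_to(.01,115)
o=observe();print(o["opening"],o["grasp_force"],np.array(o["eef_pos"])-pos)
move_l(pos+[0,0,.12],.15);o=observe();print(o["opening"],o["grasp_force"],o["ft_force"],o["time_s"])
V=snap("side","m1");snap("wrist","m1")
cv2.imwrite("pics/v3.png",cv2.resize(np.hstack([cv2.imread("pics/sidem1.png"),cv2.imread("pics/wristm1.png")]),(800,300)))
E
```

```text
[0.483 0.288 0.024] [3.14 0.   1.47] [ 0.4   0.32  1.84 -0.    0.99  0.5 ]
[0.483 0.288 0.141] [3.14 0.   1.47] [ 0.4   0.15  1.78 -0.    1.21  0.5 ]
[0.517 0.241 0.053] [3.14 0.   0.12] [ 0.3   0.29  1.81 -0.    1.05  1.75]
[0.517 0.238 0.181] [3.14 0.   0.12] [ 0.29  0.13  1.73 -0.    1.29  1.75]
[ 0.552 -0.058  0.053] [3.14 0.   0.12] [-0.25  0.26  1.85 -0.    1.04  1.21]
[ 0.552 -0.055  0.181] [3.14 0.   0.12] [-0.24  0.09  1.76 -0.    1.28  1.21]
hit False
0.020556117616585566 112.28516578674316 [0.00066437 0.0002491  0.00102912]
0.020327507866507027 112.45521783828735 [ 0.21144935  0.10025626 -3.75875103] 82.6083
```

View pics/v3.png

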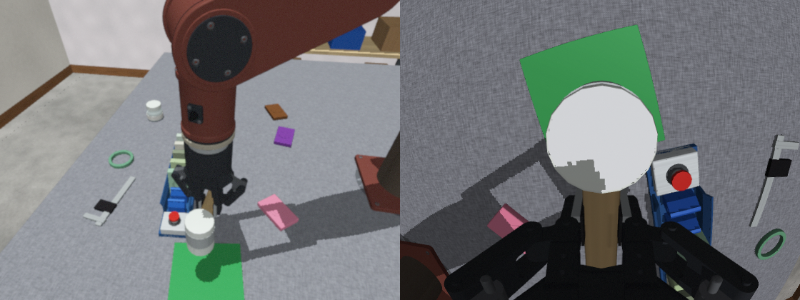

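The mallet is held level: the head is centred between the fingers in the wrist view at about (601,138). Now drive the pins.

```bash
cat > strike.py <<'E'
from mal import *
def strike(P,f=22,low=.032):
    pos,rot=mp(P,.16,UP);movep(pos,rot);move_l(pos-[0,0,.10],.12)
    z0=low+H;hit=move_l(np.r_[pos[:2],z0],.03,max_force=f);hold(.2);o=observe()
    print("hit",hit,"face z %.4f"%(o["eef_pos"][2]-H),"ft",np.round(o["ft_force"],1),"tq",np.round(o["torque"],2),"xy",(np.array(o["eef_pos"])-pos)[:2].round(4),"open %.4f"%o["opening"])
    move_l(pos,.15)
E
python3 - <<'E'
from strike import *
p=np.array(observe()["eef_pos"]);move_l(p+[0,0,.04],.15)
strike(L+cy*.003)
snap("scene","s1");snap("side","s1");o=observe();print(o["time_s"],o["opening"])
a=cv2.resize(cv2.imread("pics/sides1.png"),(400,300));b=cv2.resize(cv2.imread("pics/scenes1.png")[120:270,240:440],(400,300));cv2.imwrite("pics/v4.png",np.hstack([a,b]))
E
```

```text
hit True face z 0.0348 ft [-1.7 -0.4  7.1] tq [-0.17  0.01 -0.03] xy [0.0002 0.0001] open 0.0204
87.3833 0.0206123049824907
```

View pics/v4.png

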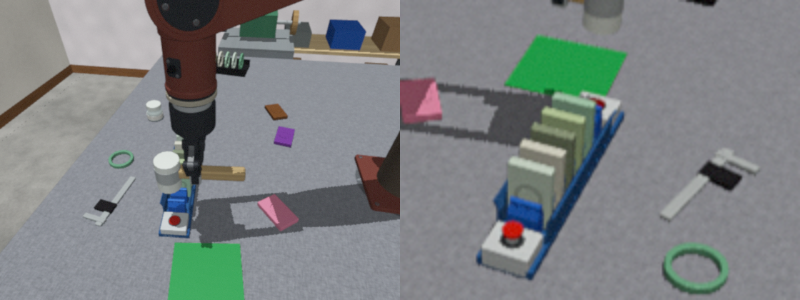

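The left pin at (174,220) is down and the head is still level; the right pin at (513,230) is still up. Now the right pin.

Run:
```python
from strike import *
p=np.array(observe()["eef_pos"]);d=mp(Rr-cy*.003,.16,UP)[0];move_l(d,.2)
strike(Rr-cy*.003)
# clear the view, measure both pins
pos,rot=mp(M,.16,U);movep(pos,rot)
V=[snap(n,"s2") for n in("scene","side")]
for im,d,K,T in V:
    h=cv2.cvtColor(im,cv2.COLOR_RGB2HSV);m=(((h[...,0]<6)|(h[...,0]>174))&(h[...,1]>150)&(h[...,2]>70)).astype(np.uint8)
    p=cloud(d,K,T)
    for nm,P in(("L",L),("R",Rr)):
        k=(m>0)&(np.linalg.norm(p[...,:2]-P,axis=2)<.03);q=p[k][:,2]
        v=np.argwhere(k);print(nm,len(q),np.percentile(q,[10,50,90]).round(4) if len(q) else "", v.mean(0)[::-1].round(1) if len(q) else "")
print(observe()["time_s"])
```

```text
hit True face z 0.0349 ft [-2.1  0.8  6.4] tq [0.12 0.06 0.02] xy [ 0.0002 -0.0002] open 0.0202
L 10 [0.0331 0.0366 0.0372] [339.7 171.1]
R 60 [0.033  0.0352 0.0366] [295.8 239.1]
L 146 [0.0332 0.0346 0.0358] [243.8 308.2]
R 0  
93.7333
```

Both pin tops read about 34–36 mm, which is home. Now the mallet goes back.

Run:
```python
from mal import *
pos,rot=mp(M-[.006,0],.003,U);move_l(pos+[0,0,.04],.15,rotation=rot);print(move_l(pos-[0,0,.001],.03,max_force=5),np.array(observe()["eef_pos"])-pos)
gripper_to(.045);hold(.3);move_l(pos+[0,0,.15],.12);set_joints([-.9,.22,1.3,0,1.395,0]);hold(.5)
V=[snap(n,"f") for n in("scene","side")]
for im,d,K,T in V:
    h=cv2.cvtColor(im,cv2.COLOR_RGB2HSV);m=((h[...,1]<45)&(h[...,2]>190)).astype(np.uint8)
    for x in cv2.findContours(m,0,1)[0]:
        if cv2.contourArea(x)<80: continue
        c,r=cv2.minEnclosingCircle((plane(x[:,0],.073,K,T)*1000).astype(np.float32))
        if abs(c[0]-480)<80 and abs(c[1]-345)<80: print("head",c,r)
print(observe()["time_s"])
cv2.imwrite("pics/v5.png",cv2.resize(np.hstack([cv2.imread("pics/scenef.png"),cv2.imread("pics/sidef.png")]),(800,300)))
```

```text
True [-0.00023551 -0.00019471  0.00107402]
head (480.4521484375, 345.4947509765625) 23.997262954711914
head (481.5932922363281, 344.4410400390625) 24.087865829467773
101.3917
```

View pics/v5.png

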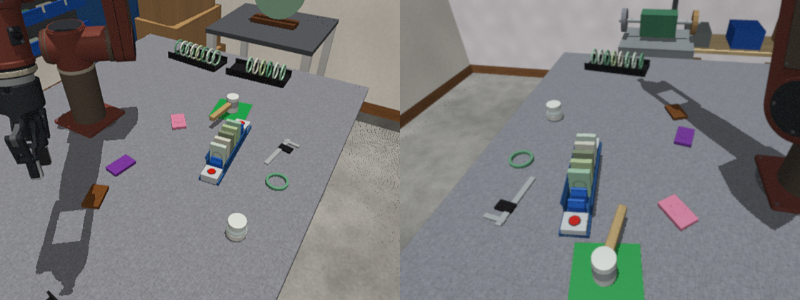

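The mallet stands on the pad at (233,100) in the scene view, both pins are down, and all five plaques are upright. I hand in.

```bash
python3 -c "
from plant import *
print(job_done())"
```

```text
the job is handed in; nothing more can be done
None
```

I handed in the job at about 101 s of the 210 s limit: five plaques (no deep green one present) upright in slots 0–4, both pins driven home with the mallet, mallet back on its head on the pad; the system gave no verdict, so this rests on my final camera checks.

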